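Find the pitch leaf that fits the jack spindle

ROBOT

A 6-joint arm with a two-finger parallel gripper is mounted at the origin on the work surface. World frame = base frame: x ahead of the robot, y to its left, z up, the work surface at z = 0. Lengths are in m, angles in rad, forces in N, time in s.
With the tool pointing down it reaches from about 0.425 to 0.95 m from the base axis. Payload 3.5 kg.
Tool frame: the origin (TCP) lies at the very end of the fingers, on their centre line; the grasp point (between the pads) lies 19 mm behind it; z points along the fingers, y is the direction in which the jaws open and shut (so a half turn about z gives the same grasp; the last joint's range is limited). The gripper opens to 85 mm and grips with 20 to 120 N. Pads are 22 mm wide; open, the fingers measure 114 mm over their backs; the gripper's body (76 mm by 85 mm) begins 54 mm behind the grasp point. The pads swing forward as they close: fully open they stand 13 mm farther back than shut.
Start: joints at [1.073, 0.286, 1.577, -0, 1.279, -0.15], TCP at [0.23, 0.635, 0.231] pointing down, gripper open.
Joint ranges: [-2.77, 2.77], [-0.9, 2.22], [0.21, 2.48], [-1.53, 4.67], [0.24, 2.81], [-2.84, 2.84]. Speed limits (rad/s): [2.79, 2.79, 3.14, 3.14, 3.14, 3.14].

INTERFACE

Orientations are given as a unit quaternion [x, y, z, w].
In Python, from plant import ctrl, imaging gives the robot as it stands.
- The arm moves only by the shell command python3 -m creep 'ROWS' [OPENING] [FORCE]. ROWS is JSON, one flat list of numbers, 4 for each row, row after row: the shift along the tool's x, y, z in units of 25 mm (1.0 is 25 mm), then the turn about the tool's z in units of 5 degrees (1.0 is 5 degrees). A call has 1 to 20 rows; each row is the pose to reach, as a shift and turn from the pose commanded when the call began, along the tool's axes at that moment; what a row does not reach only later rows make up. A row lasts 1/12 s, in which the tool goes at most 41.7 mm and 7.16 degrees, less where a joint would pass 70% of its speed; a pose out of reach is approached as far as the arm can. A call with a gripper value outside its range is refused whole. OPENING is the closure in counts, from 0 (fully open) to 255 (shut), set as the call begins (- or left out, the last holds). The fingers move at their own pace and stop on an object; FORCE is the grip in N (left out, the last holds). Time passes only in rows, so rows that repeat a pose let the fingers close. It gives the time, the measured TCP pose, the force and the opening at its end, in the units of the state.
- ctrl.get_state(): the state, without advancing time (a new reading comes with each control period).
- imaging.read_camera(name): name is "scene" or "top" or "wrist"; returns the picture (400x640x3 uint8, red, green, blue); there is no depth.
- imaging.camera_info(name): a dict with "intrinsics" (3x3 intrinsics, pixels), "origin" and "attitude" of the camera in the world. Camera axes: x right, y down, z forward; pixel columns grow to the right and rows downward; lengths in m; the calibration is good to about 2 mm. The wrist camera is an equidistant fisheye: a pixel r from the principal point sees the ray r / f radians off the axis. A picture is of the moment at which its call begins: read the wrist's pose just before it. camera_info takes no time and is no camera call; for the wrist camera it gives the pose at the moment of the call.
- ctrl.sign_off(): hands the job in, once; it reports no verdict.
Trained networks look in the newest picture that a camera, given by its name, has taken for a name from the list of things; names that differ only in an ending like _2 or _b are one class to them, and where a whole thing is asked for, a point or a joint stands for the part that bears it (a point fixed in the world has none). Each returns a list of dicts, best first, with "p" (0 to 1); they miss things now and then, are a little off and sometimes report something else, mostly with a low value. They report only what shows in the picture. A call takes as long as a camera call. They do not tell look-alikes from the thing itself.
- imaging.silhouettes(camera, name): "mask" (400x640 bool, what is visible of it) and "uv" ([column, row] in pixels, amid what is visible of it).
The state is a dict: "time": time; "qpos": joint angles; "dq": joint speeds; "joint_efforts": joint torques, N m; "eef_pos": TCP position; "tcp_rot": TCP orientation; "contact_force": force on the tool from outside, world axes, zero at the start; "wrist_torque": the same for the moment, N m; "opening": opening from 0.0 (shut) to 1.0 (fully open).
Only numpy, scipy, OpenCV 4.12 (cv2) and the standard library are available. Lean on these libraries where they do the work, as an engineer would, in place of code of your own. Each camera call takes 0.05 s, during which the arm holds its last target.

TASK

Find out which of the three pitch-gauge leaves fits the thread of the spindle held under the slotted guides: set the leaves, one at a time, through both guide slots onto the thread and press gently, feeling along the thread for a place where the teeth drop in. Press the leaf that fits fully home with a light push and leave it standing there, seated in the thread, let go of; every leaf that does not fit must stand in a slot of the rack. Never press hard on the thread (stay well under 25 N) and leave the other goods on the bench alone.

Things in the scene. Friction and masses are not known exactly. Their poses are not given: they have to be found in the camera images.
- fixture: grey checking fixture fixed on the bench; origin at bench level below the axis of the gauged spindle, y along that axis, x across. Base 12 mm thick, x -35 to 170, y -80 to 80 mm. Two upright aluminium guide plates, 5 mm thick, 89 mm high, cross the spindle at y = -31 and +31 mm, each slotted from the top. Seated leaf: its origin at z = 60 mm, within 30 mm of y = 0.
- guide_top (a point): middle between the two guide slots, at the plates' top (z = 89 mm of the fixture; axes as the fixture's). The slots are 11 mm wide in x, centred on x = 0, reach down past the thread crests, and flare to 21 mm at the mouth over the top 7 mm. A leaf goes down through both, its length along y; it can slide along y in them.
- thread_top (a point): top of the gauged thread, at crest level (z = 65 mm of the fixture). Leaf not meshing: tooth tips ride here. The one matching leaf, teeth over grooves, sinks 5 mm till its plate lands on the crests; teeth enter when within 2 mm of groove centre, seated play 1 mm each way; 15 degree flanks push an off-centre leaf along y. To press home: 5 to 15 N for half a second.
- spindle_a: steel jack spindle, fixed, lying along its y, 170 mm long; coarse thread, crests 40 mm across, on the middle 130 mm; pitch 8.5, 10 or 11.5 mm, different on each spindle (not told which; nor where ridges fall along y). Origin: below its middle at bench level; axis 45 mm up. The one at the fixture's x = 0 is to be gauged; the two at x = 85 and 135 mm only wait.
- spindle_b: steel jack spindle, fixed, lying along its y, 170 mm long; coarse thread, crests 40 mm across, on the middle 130 mm; pitch 8.5, 10 or 11.5 mm, different on each spindle (not told which; nor where ridges fall along y). Origin: below its middle at bench level; axis 45 mm up. The one at the fixture's x = 0 is to be gauged; the two at x = 85 and 135 mm only wait.
- spindle_c: steel jack spindle, fixed, lying along its y, 170 mm long; coarse thread, crests 40 mm across, on the middle 130 mm; pitch 8.5, 10 or 11.5 mm, different on each spindle (not told which; nor where ridges fall along y). Origin: below its middle at bench level; axis 45 mm up. The one at the fixture's x = 0 is to be gauged; the two at x = 85 and 135 mm only wait.
- rack: wooden leaf rack fixed to the bench, 190 (x) by 110 mm (y), origin under its centre. Base 10 mm thick. Slots along y at x = -62, 0, +62 mm, each of two fork plates 8 mm thick at y = -36 and +36 mm, tops 36 mm high; slot 11 mm wide, mouth flared to 21 mm over the top 7 mm. A leaf stands on its tooth tips at z = 10 mm, its length along y.
- slot1 (a point): centre of a rack slot on its floor, where a leaf's origin rests
- slot2 (a point): centre of a rack slot on its floor, where a leaf's origin rests
- slot3 (a point): centre of a rack slot on its floor, where a leaf's origin rests
- leaf_1: pitch leaf: dark steel comb, plate 8 mm thick (x), 92 mm long (y), z 5-39 mm, with trapezoid teeth 5 mm deep below; grip tab on top 12 mm thick (x), 30 mm long (y), z 39-69 mm. Origin: middle, at tooth-tip level; z up. 0.15 kg. Tooth pitch 8.5, 10 or 11.5 mm, different on each leaf; which is not told. Starts upright in any one of the rack's slots.
- leaf_2: pitch leaf: dark steel comb, plate 8 mm thick (x), 92 mm long (y), z 5-39 mm, with trapezoid teeth 5 mm deep below; grip tab on top 12 mm thick (x), 30 mm long (y), z 39-69 mm. Origin: middle, at tooth-tip level; z up. 0.15 kg. Tooth pitch 8.5, 10 or 11.5 mm, different on each leaf; which is not told. Starts upright in any one of the rack's slots.
- leaf_3: pitch leaf: dark steel comb, plate 8 mm thick (x), 92 mm long (y), z 5-39 mm, with trapezoid teeth 5 mm deep below; grip tab on top 12 mm thick (x), 30 mm long (y), z 39-69 mm. Origin: middle, at tooth-tip level; z up. 0.15 kg. Tooth pitch 8.5, 10 or 11.5 mm, different on each leaf; which is not told. Starts upright in any one of the rack's slots.
- carton: bystander: cardboard carton, 70 x 100 x 60 mm, origin under its centre
- tin: bystander: closed tin, 68 mm across, 100 mm high, origin under its centre
- screwdriver: bystander: screwdriver lying on the bench
- nut: bystander: large hexagon nut, 44 mm across corners, 18 mm high, origin under its centre
Things that resemble listed ones, but are neither listed nor needed, are in the scene too. What is shaped like the leaf_1 but orange is not meant.

How it is judged:
On the way:
1. the leaf that fits is pressed fully home in the thread of the spindle under the guides, with more than 4 N (((z of leaf_1 in the frame of fixture between 0.056 and 0.0617 m and x of leaf_1 in the frame of fixture between -0.004 and 0.004 m and y of leaf_1 in the frame of fixture between -0.03 and 0.03 m and angle between leaf_1's own z axis and vertical below 0.12 rad and angle between the y axis of leaf_1 and the y axis of fixture, either way round below 0.12 rad and contact force between any of spindle_a, spindle_b, spindle_c and leaf_1 above 4 N) or (z of leaf_2 in the frame of fixture between 0.056 and 0.0617 m and x of leaf_2 in the frame of fixture between -0.004 and 0.004 m and y of leaf_2 in the frame of fixture between -0.03 and 0.03 m and angle between leaf_2's own z axis and vertical below 0.12 rad and angle between the y axis of leaf_2 and the y axis of fixture, either way round below 0.12 rad and contact force between any of spindle_a, spindle_b, spindle_c and leaf_2 above 4 N) or (z of leaf_3 in the frame of fixture between 0.056 and 0.0617 m and x of leaf_3 in the frame of fixture between -0.004 and 0.004 m and y of leaf_3 in the frame of fixture between -0.03 and 0.03 m and angle between leaf_3's own z axis and vertical below 0.12 rad and angle between the y axis of leaf_3 and the y axis of fixture, either way round below 0.12 rad and contact force between any of spindle_a, spindle_b, spindle_c and leaf_3 above 4 N))), for 0.2 s.
At the end, for the whole second after the job is handed in: The matching leaf stands free in both guide slots, fully seated (origin under 61.7 mm above the fixture's, within 4 mm across and 30 mm along the spindle, upright within 0.12 rad), at rest; the other two stand on rack slot floors (within 15 mm of a slot centre, 0.2 rad) (((z of leaf_1 in the frame of fixture between 0.056 and 0.0617 m and x of leaf_1 in the frame of fixture between -0.004 and 0.004 m and y of leaf_1 in the frame of fixture between -0.03 and 0.03 m and angle between leaf_1's own z axis and vertical below 0.12 rad and angle between the y axis of leaf_1 and the y axis of fixture, either way round below 0.12 rad and (horizontal distance between leaf_2 and slot1 below 0.015 m or horizontal distance between leaf_2 and slot2 below 0.015 m or horizontal distance between leaf_2 and slot3 below 0.015 m) and z of each of leaf_2, leaf_3 in the frame of rack below 0.0125 m and angle between each of leaf_2, leaf_3's own z axis and vertical below 0.2 rad and (horizontal distance between leaf_3 and slot1 below 0.015 m or horizontal distance between leaf_3 and slot2 below 0.015 m or horizontal distance between leaf_3 and slot3 below 0.015 m) and linear speed of each of leaf_1, leaf_2, leaf_3 below 0.01 m/s) or (z of leaf_2 in the frame of fixture between 0.056 and 0.0617 m and x of leaf_2 in the frame of fixture between -0.004 and 0.004 m and y of leaf_2 in the frame of fixture between -0.03 and 0.03 m and angle between leaf_2's own z axis and vertical below 0.12 rad and angle between the y axis of leaf_2 and the y axis of fixture, either way round below 0.12 rad and (horizontal distance between leaf_1 and slot1 below 0.015 m or horizontal distance between leaf_1 and slot2 below 0.015 m or horizontal distance between leaf_1 and slot3 below 0.015 m) and z of each of leaf_1, leaf_3 in the frame of rack below 0.0125 m and angle between each of leaf_1, leaf_3's own z axis and vertical below 0.2 rad and (horizontal distance between leaf_3 and slot1 below 0.015 m or horizontal distance between leaf_3 and slot2 below 0.015 m or horizontal distance between leaf_3 and slot3 below 0.015 m) and linear speed of each of leaf_1, leaf_2, leaf_3 below 0.01 m/s) or (z of leaf_3 in the frame of fixture between 0.056 and 0.0617 m and x of leaf_3 in the frame of fixture between -0.004 and 0.004 m and y of leaf_3 in the frame of fixture between -0.03 and 0.03 m and angle between leaf_3's own z axis and vertical below 0.12 rad and angle between the y axis of leaf_3 and the y axis of fixture, either way round below 0.12 rad and (horizontal distance between leaf_1 and slot1 below 0.015 m or horizontal distance between leaf_1 and slot2 below 0.015 m or horizontal distance between leaf_1 and slot3 below 0.015 m) and z of each of leaf_1, leaf_2 in the frame of rack below 0.0125 m and angle between each of leaf_1, leaf_2's own z axis and vertical below 0.2 rad and (horizontal distance between leaf_2 and slot1 below 0.015 m or horizontal distance between leaf_2 and slot2 below 0.015 m or horizontal distance between leaf_2 and slot3 below 0.015 m) and linear speed of each of leaf_1, leaf_2, leaf_3 below 0.01 m/s))); the robot touches nothing.
It fails at once if a spindle is pressed with more than 25 N (contact force between any of spindle_a, spindle_b, spindle_c and anything else above 25 N).
It fails at once if the carton, tin, screwdriver or nut is moved by more than 30 mm (distance of any of carton, tin, screwdriver, nut from where it was at the start of the episode above 0.03 m).
It also fails if it takes over 72 s, if anything falls off the work surface, if the arm or the gripper's body presses on something with over 40 N, if the wrist force passes 120 N, or if a joint passes its speed limit or range.

## Working session

There is one attempt and no reset: what is moved stays moved. The work goes in short steps, Python scripts to look and compute and a shell command to move; the robot and the scene stay as the last step left them, time stands still between calls to the robot, and variables do not carry over. Pictures are saved under pics/ and viewed, and the job is handed in when it is done.

```bash
ls; mkdir -p pics; cat > h.py <<'E'
import numpy as np,cv2,json
from plant import ctrl,imaging
def snap(n,f):
    im=imaging.read_camera(n); cv2.imwrite('pics/'+f,im[:,:,::-1]); return im
E
python3 - <<'E'
from h import *
print(ctrl.get_state())
for n in("scene","top","wrist"):
    print(n,imaging.camera_info(n)); snap(n,n+'0.png')
E
```

```text
pics
{'time': 0.0, 'qpos': array([ 1.07297228e+00,  2.87203144e-01,  1.57817261e+00, -2.36781984e-05,
        1.27860014e+00, -1.50007672e-01]), 'dq': array([ 0.00021828,  0.00028345,  0.00011396,  0.00128249, -0.00139194,
       -0.00102573]), 'joint_efforts': array([-6.86794592e-04, -4.05977511e+01, -2.92628235e+01, -1.81202149e-04,
        5.71057841e-03, -2.06579458e-06]), 'eef_pos': array([0.22973635, 0.63400367, 0.22992457]), 'tcp_rot': array([ 1.73029401e-01,  9.84915939e-01, -1.13325922e-03, -3.68526638e-04]), 'contact_force': array([ 0.39190334,  0.80790807, -0.16823589]), 'wrist_torque': array([0.02597061, 0.05944998, 0.02475481]), 'opening': 1.0049948417028114}
scene {'intrinsics': array([[410.93646682,   0.        , 318.57665278],
       [  0.        , 410.93646682, 202.5616934 ],
       [  0.        ,   0.        ,   1.        ]]), 'origin': array([1.32523894, 0.17389544, 0.95702719]), 'attitude': array([ 0.59131148,  0.72653826, -0.27723338, -0.21362245])}
top {'intrinsics': array([[377.56917454,   0.        , 315.08384936],
       [  0.        , 377.56917454, 201.51070165],
       [  0.        ,   0.        ,   1.        ]]), 'origin': array([0.40217819, 0.00261992, 1.07420862]), 'attitude': array([-0.70414888,  0.70477994, -0.06528921,  0.05654131])}
wrist {'intrinsics': array([[309.70691629,   0.        , 325.84050511],
       [  0.        , 309.70691629, 200.60492402],
       [  0.        ,   0.        ,   1.        ]]), 'origin': array([0.16214536, 0.66009467, 0.37229687]), 'attitude': array([0.81027859, 0.5686409 , 0.08045925, 0.11671527])}
```

View pics/scene0.png

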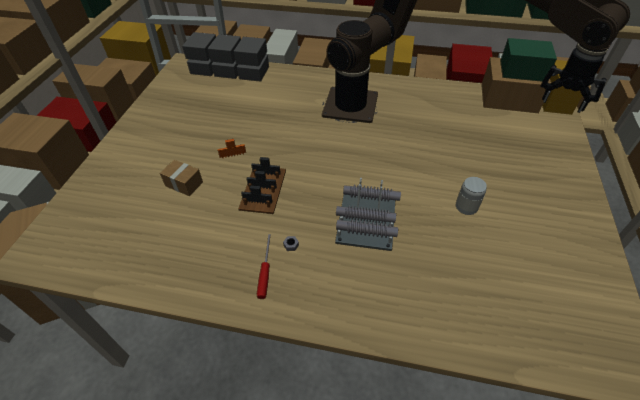

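View pics/top0.png

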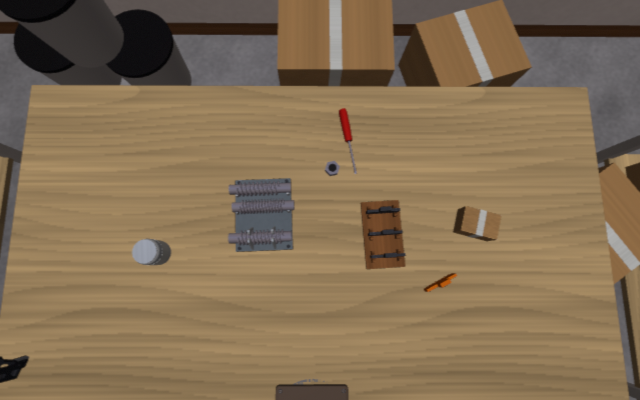

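View pics/wrist0.png

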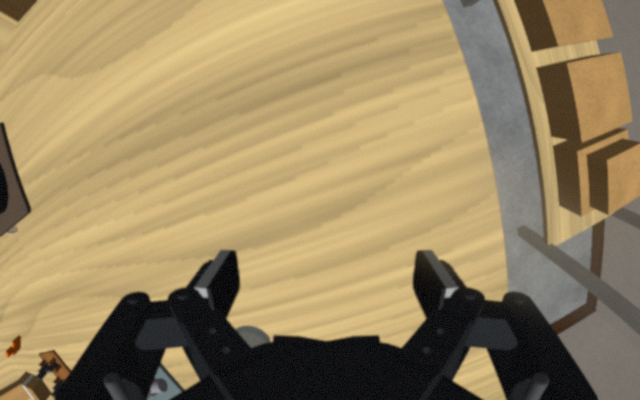

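```bash
cat >> h.py <<'E'
from scipy.spatial.transform import Rotation as R
def ray(n,uv,info=None):
    i=info or imaging.camera_info(n);K=i['intrinsics'];uv=np.atleast_2d(np.asarray(uv,float))
    x=(uv[:,0]-K[0,2])/K[0,0];y=(uv[:,1]-K[1,2])/K[1,1]
    if n=='wrist':
        r=np.hypot(x,y);s=np.where(r>1e-9,np.sin(r)/np.maximum(r,1e-9),1);d=np.c_[x*s,y*s,np.cos(r)]
    else: d=np.c_[x,y,np.ones_like(x)]
    return i['origin'],R.from_quat(i['attitude']).apply(d)
def onz(n,uv,z,info=None):
    o,d=ray(n,uv,info);t=(z-o[2])/d[:,2];return (o+d*t[:,None])[:,:2]
def proj(n,P,info=None):
    i=info or imaging.camera_info(n);K=i['intrinsics'];p=R.from_quat(i['attitude']).inv().apply(np.atleast_2d(P)-i['origin'])
    if n=='wrist':
        h=np.hypot(p[:,0],p[:,1]);a=np.arctan2(h,p[:,2]);q=p[:,:2]/np.maximum(h,1e-9)[:,None]*a[:,None]
    else:q=p[:,:2]/p[:,2:]
    return q*[K[0,0],K[1,1]]+[K[0,2],K[1,2]]
E
python3 - <<'E'
from h import *
snap('top','top1.png');snap('scene','scene1.png')
for cam in('top','scene'):
  for n,z in [('fixture',.012),('rack',.01),('leaf_1',.05),('spindle_a',.06),('carton',.06),('tin',.1),('nut',.018),('screwdriver',.01)]:
    for d in imaging.silhouettes(cam,n)[:4]:
        m=d['mask'].astype(np.uint8); r=cv2.minAreaRect(cv2.findNonZero(m))
        b=onz(cam,cv2.boxPoints(r),z)
        print(cam,n,round(d['p'],2),d['uv'],m.sum(),'c',onz(cam,d['uv'],z)[0].round(3),'box',b.round(3).tolist() if n in('fixture','rack','spindle_a','leaf_1') and cam=='top' else '')
E
```

```text
top rack 0.94 [382.0, 238.8] 2042 c [ 0.481 -0.199] box [[0.585, -0.138], [0.595, -0.252], [0.405, -0.26], [0.396, -0.15]]
top leaf_1 0.76 [443.7, 280.2] 195 c [ 0.368 -0.353] box [[0.347, -0.299], [0.391, -0.381], [0.373, -0.39], [0.329, -0.309]]
top leaf_1 0.53 [265.6, 221.2] 2102 c [0.526 0.125] box [[0.642, 0.216], [0.648, 0.056], [0.448, 0.047], [0.442, 0.202]]
top leaf_1 0.48 [383.0, 234.4] 127 c [ 0.49  -0.195] box [[0.5, -0.156], [0.507, -0.244], [0.493, -0.244], [0.486, -0.157]]
top leaf_1 0.46 [385.7, 210.4] 172 c [ 0.556 -0.204] box [[0.564, -0.149], [0.571, -0.244], [0.552, -0.244], [0.546, -0.15]]
top spindle_a 0.94 [265.4, 204.4] 676 c [0.571 0.125] box [[0.58, 0.214], [0.589, 0.048], [0.555, 0.046], [0.546, 0.211]]
top spindle_a 0.9 [261.8, 190.8] 757 c [0.609 0.136] box [[0.633, 0.226], [0.633, 0.056], [0.597, 0.056], [0.597, 0.225]]
top carton 0.56 [476.6, 221.6] 1259 c [ 0.524 -0.449] box 
top carton 0.39 [378.3, 235.9] 1928 c [ 0.485 -0.18 ] box 
top tin 0.89 [149.8, 249.6] 777 c [0.447 0.412] box 
top nut 0.62 [334.1, 166.5] 151 c [ 0.689 -0.066] box 
top nut 0.46
[... 306 characters left out ...]
147.6] 333 c [ 0.379 -0.343] box 
scene leaf_1 0.62 [256.8, 194.9] 342 c [ 0.565 -0.194] box 
scene leaf_1 0.57 [264.4, 167.2] 301 c [ 0.447 -0.206] box 
scene leaf_1 0.55 [269.1, 199.4] 866 c [ 0.575 -0.152] box 
scene spindle_a 0.84 [366.9, 227.6] 666 c [0.63  0.144] box 
scene spindle_a 0.83 [368.5, 188.4] 491 c [0.484 0.129] box 
scene spindle_a 0.8 [364.4, 213.9] 683 c [0.583 0.131] box 
scene spindle_a 0.62 [268.9, 200.8] 699 c [ 0.588 -0.148] box 
scene carton 0.91 [181.2, 176.6] 943 c [ 0.546 -0.442] box 
scene tin 0.96 [467.9, 195.4] 798 c [0.494 0.405] box 
scene screwdriver 0.61 [262.3, 279.3] 338 c [ 0.815 -0.104] box 
scene screwdriver 0.26 [470.7, 196.6] 821 c [0.41  0.438] box
```

```bash
python3 -m creep '[-19.1,-17.5,0,13.4,-19.1,-17.5,0,13.4,-19.1,-17.5,0,13.4,-19.1,-17.5,0,13.4,-19.1,-17.5,0,13.4,-19.1,-17.5,0,13.4,-19.1,-17.5,0,13.4,-19.1,-17.5,0,13.4,-19.1,-17.5,0,13.4,-19.1,-17.5,0,13.4,-19.1,-17.5,0,13.4,-19.1,-17.5,0,13.4,-19.1,-17.5,0,13.4,-19.1,-17.5,0,13.4,-19.1,-17.5,0,13.4,-19.1,-17.5,0,13.4,-19.1,-17.5,0,13.4,-19.1,-17.5,0,13.4,-19.1,-17.5,0,13.4,-19.1,-17.5,0,13.4]' 0
python3 - <<'E'
from h import *
i=imaging.camera_info('wrist'); im=snap('wrist','w1.png'); json.dump({k:np.array(v).tolist() for k,v in i.items()},open('w1.json','w'))
print(i['origin'],R.from_quat(i['attitude']).apply([0,0,1]))
cv2.imwrite('pics/w1b.png',cv2.resize(im[:,:,::-1][60:340,180:580],None,fx=2,fy=2,interpolation=cv2.INTER_CUBIC))
E
```

```text
time: 2.72
eef_pos: [0.5292, 0.0617, 0.2313]
tcp_rot: [0.687, 0.726, 0.0, -0.0]
contact_force: [-0.2, 0.1, 1.2]
opening: 1.001
[0.52490107 0.13448898 0.37351182] [ 0.01466721 -0.28084257 -0.95964177]
```

View pics/w1.png

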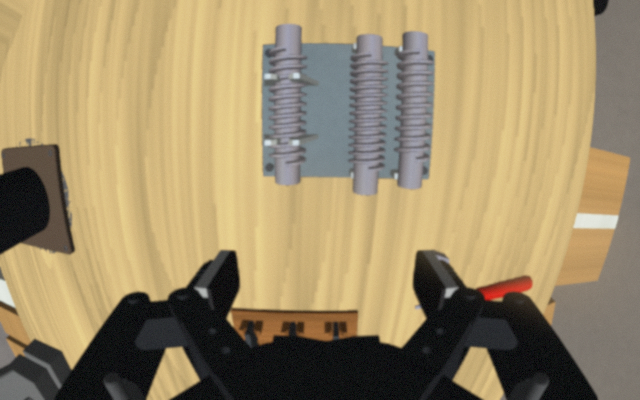

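```bash
cat >> h.py <<'E'
def rect(im,info,z,x0,x1,y0,y1,s=2500,n='wrist'):
    # out: column -> -y (left=+y), row -> -x (up=+x)
    ys=np.arange(y1,y0,-1/s);xs=np.arange(x1,x0,-1/s);X,Y=np.meshgrid(xs,ys,indexing='ij')
    uv=proj(n,np.c_[X.ravel(),Y.ravel(),np.full(X.size,z)],info).astype(np.float32)
    return cv2.remap(im,uv[:,0].reshape(X.shape),uv[:,1].reshape(X.shape),cv2.INTER_CUBIC)
E
python3 - <<'E'
from h import *
i={k:np.array(v) for k,v in json.load(open('w1.json')).items()}
im=cv2.imread('pics/w1.png')
for z in(.012,.065,.089):
    o=rect(im,i,z,.42,.67,.03,.24,2800); cv2.imwrite(f'pics/r1_{int(z*1000)}.png',o); print(o.shape)
E
```

```text
(701, 588, 3)
(701, 588, 3)
(701, 588, 3)
```

View pics/r1_12.png

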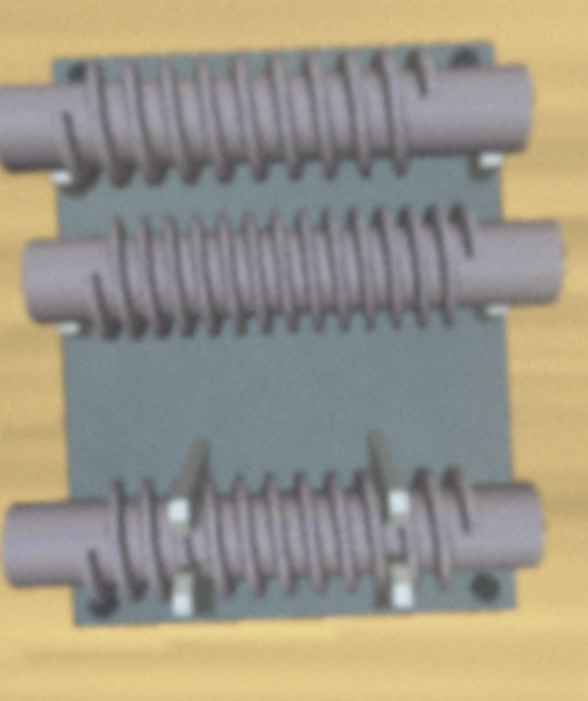

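View pics/r1_89.png

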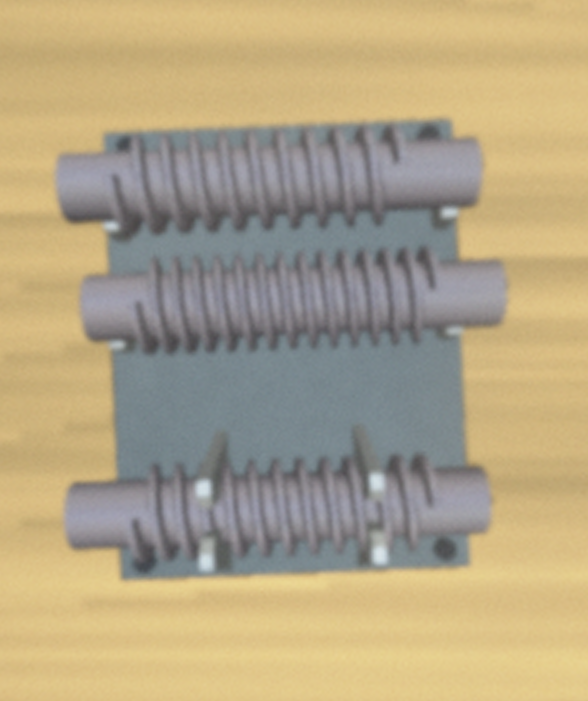

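View pics/r1_65.png

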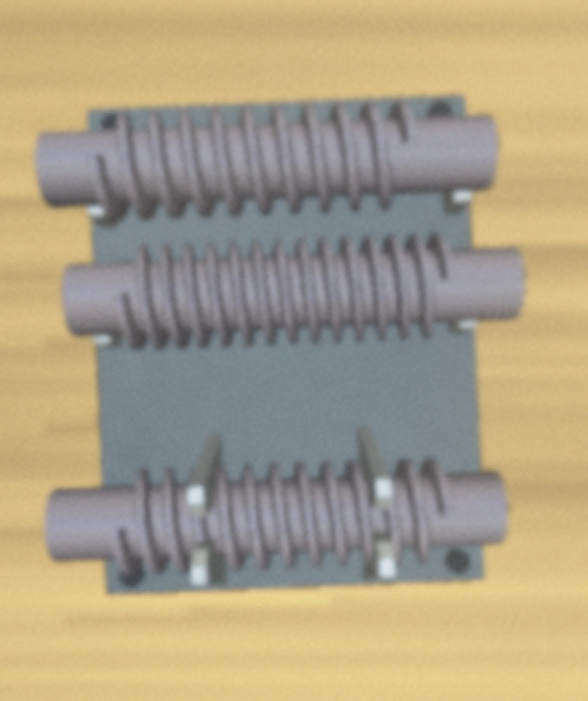

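```bash
python3 -m creep '[-14,5.6,4,0,-14,5.6,4,0,-14,5.6,4,0,-14,5.6,4,0,-14,5.6,4,0,-14,5.6,4,0,-14,5.6,4,0,-14,5.6,4,0,-14,5.6,4,0,-14,5.6,4,0,-14,5.6,4,0,-14,5.6,4,0]' 0
python3 - <<'E'
from h import *
i=imaging.camera_info('wrist'); im=snap('wrist','w2.png'); json.dump({k:np.array(v).tolist() for k,v in i.items()},open('w2.json','w'))
print(i['origin'])
for x in(.557,.495,.433):print(proj('wrist',[[x,-.15,.01],[x,-.25,.01]],i).round())
cv2.imwrite('pics/w2r.png',rect(im[:,:,::-1],i,.01,.38,.6,-.3,-.12,2600))
E
```

```text
time: 3.77
eef_pos: [0.6884, -0.2805, 0.1304]
tcp_rot: [0.688, 0.726, 0.0, -0.001]
contact_force: [0.4, 0.4, -0.2]
opening: 1.004
[ 0.6842655  -0.20788001  0.27273357]
[[187.  48.]
 [185. 157.]]
[[132.  55.]
 [132. 157.]]
[[ 88.  64.]
 [ 89. 157.]]
```

View pics/w2.png

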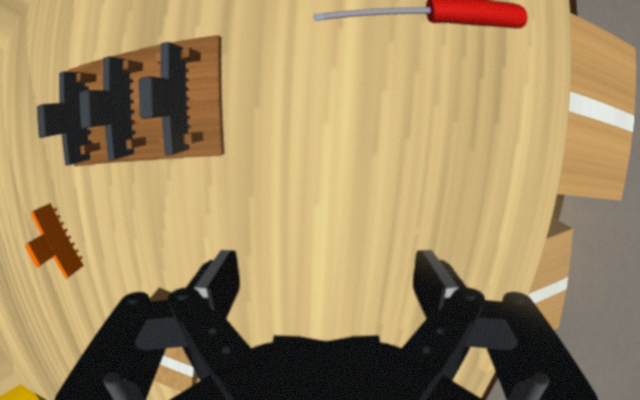

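View pics/w2r.png

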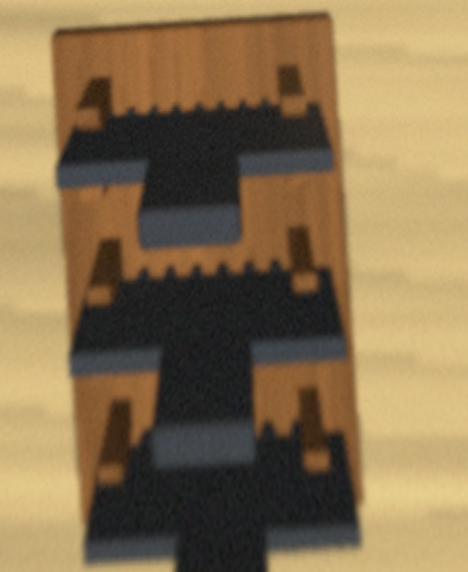

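```bash

python3 - <<'E'
from h import *
i={k:np.array(v) for k,v in json.load(open('w2.json')).items()}
im=cv2.imread('pics/w2.png')
cv2.imwrite('pics/w2r79.png',rect(im,i,.079,.38,.6,-.3,-.12,2600))
o=rect(im,i,.049,.38,.6,-.3,-.12,2600);cv2.imwrite('pics/w2r49.png',o)
E
```

```text
(no output)
```

View pics/w2r79.png

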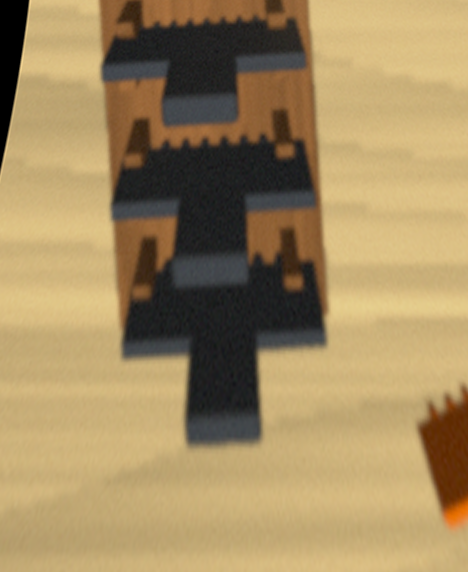

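View pics/w2r49.png

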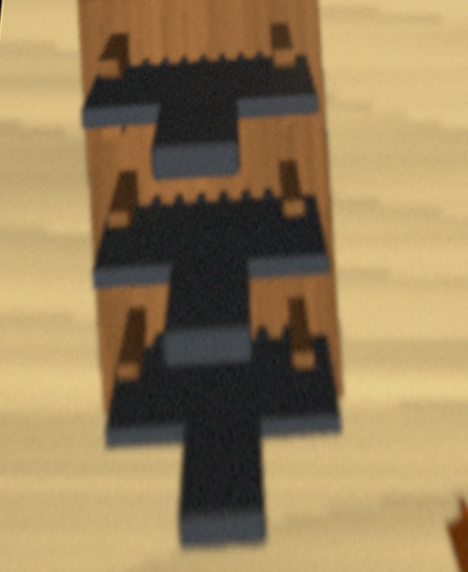

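```bash
python3 -m creep '[3.6,-7.5,0,-0.1,3.6,-7.5,0,-0.1,3.6,-7.5,0,-0.1,3.6,-7.5,0,-0.1,3.6,-7.5,0,-0.1,3.6,-7.5,0,-0.1,3.6,-7.5,0,-0.1,3.6,-7.5,0.6,-0.1,3.6,-7.5,1,-0.1,3.6,-7.5,1,-0.1]' 140 40
python3 - <<'E'
from h import *
i=imaging.camera_info('wrist'); im=snap('wrist','w3.png'); json.dump({k:np.array(v).tolist() for k,v in i.items()},open('w3.json','w'))
print(i['origin'],ctrl.get_state()['eef_pos'],ctrl.get_state()['contact_force'])
E
```

```text
time: 4.65
eef_pos: [0.4964, -0.2007, 0.1051]
tcp_rot: [0.684, 0.729, -0.0, -0.001]
contact_force: [-0.9, 0.0, -0.5]
opening: 0.451
[ 0.4916664  -0.12809067  0.24744372] [ 0.49673394 -0.20112784  0.10578349] [ 0.34117726 -0.19082984  0.60325968]
```

View pics/w3.png

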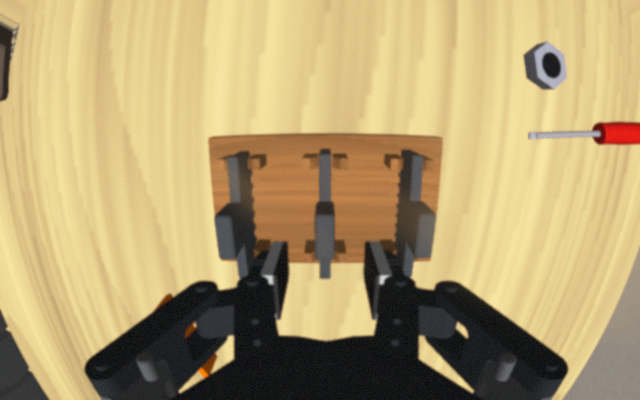

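```bash
python3 -m creep '[0,0,1.2,0,0,0,2,0,0,0,2.33,0,0,0,2.33,0,0,0,2.33,0]' 140 40
python3 -m creep '[0,0,0,0,0,0,0,0,0,0,0,0,0,0,0,0,0,0,0,0,0,0,0,0,0,0,0,0]' 255 40
```

```text
time: 5.12
eef_pos: [0.497, -0.2019, 0.0485]
tcp_rot: [0.685, 0.729, 0.0, 0.0]
contact_force: [0.4, -0.4, 0.5]
opening: 0.453
time: 5.7
eef_pos: [0.4973, -0.2024, 0.0497]
tcp_rot: [0.685, 0.729, 0.0, 0.001]
contact_force: [-0.3, 0.6, 6.2]
opening: 0.133
```

```bash
python3 -m creep '[0,0,-1.5,0,0,0,-3,0,0,0,-4.4,0,0,0,-4.4,0,13.5,0.33,-4.4,0.25,13.5,0.33,-4.4,0.25,13.5,0.33,-4.4,0.25,13.5,0.33,-4.4,0.25,13.5,0.33,-4.4,0.25,13.5,0.33,-4.4,0.25,13.5,0.33,-4.4,0.25,13.5,0.33,-4.4,0.25,13.5,0.33,-4.4,0.25,13.5,0.33,-4.4,0.25,13.5,0.33,-4.4,0.25,13.5,0.33,-4.4,0.25]' 255 40
python3 - <<'E'
from h import *
i=imaging.camera_info('wrist'); im=snap('wrist','w4.png'); json.dump({k:np.array(v).tolist() for k,v in i.items()},open('w4.json','w'))
s=ctrl.get_state();print(i['origin'],s['eef_pos'],s['tcp_rot'],s['contact_force'])
cv2.imwrite('pics/w4c.png',cv2.resize(im[60:340,180:500,::-1],None,fx=2.4,fy=2.1,interpolation=cv2.INTER_CUBIC))
E
```

```text
time: 7.03
eef_pos: [0.4833, 0.1347, 0.1575]
tcp_rot: [0.693, 0.721, -0.0, -0.0]
contact_force: [-0.7, -0.2, -0.8]
opening: 0.131
[0.48021568 0.20770098 0.29969489] [0.48352449 0.1344492  0.15767449] [ 6.93326826e-01  7.20623193e-01 -3.36291726e-04 -1.11558910e-04] [ 0.9153363  -0.39809018 -0.81854582]
```

View pics/w4.png

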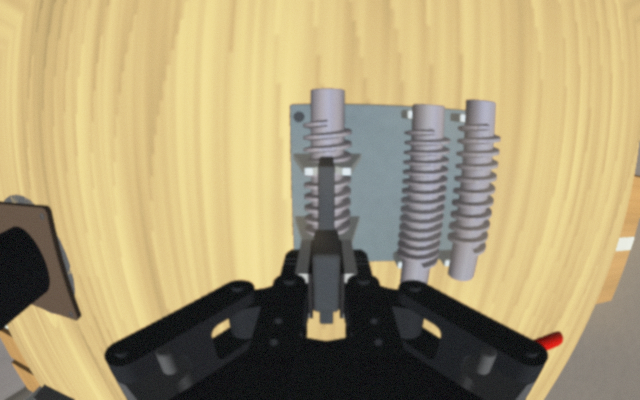

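View pics/w4c.png

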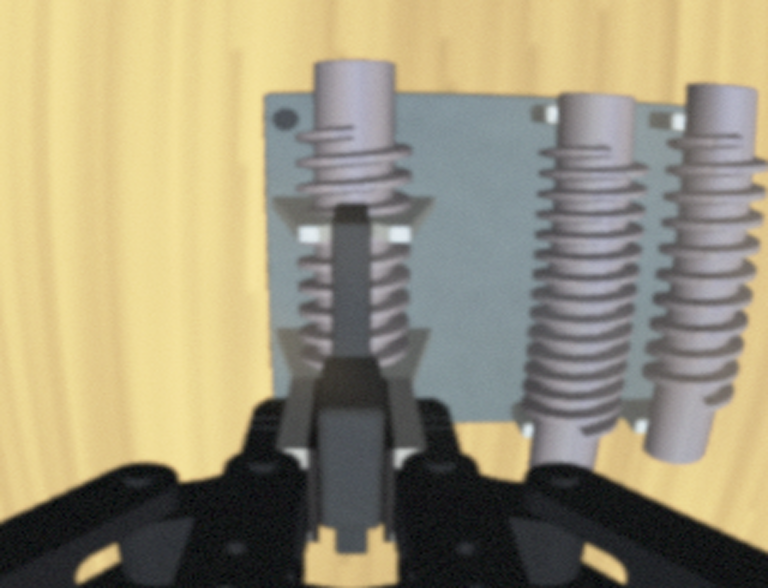

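```bash
python3 -m creep '[0,0,0.8,0,0,0,1.2,0,0,0,1.5,0,0,0,1.7,0,0,0,1.9,0,0,0,1.9,0,0,0,1.9,0]' 255 40
python3 -m creep '[0,0,0.04,0,0,0,0.08,0,0,0,0.12,0,0,0,0.12,0]'
```

```text
time: 7.67
eef_pos: [0.4836, 0.1356, 0.1106]
tcp_rot: [0.693, 0.721, -0.0, -0.0]
contact_force: [-0.3, -0.8, -1.2]
opening: 0.133
time: 8.0
eef_pos: [0.4835, 0.1358, 0.1076]
tcp_rot: [0.693, 0.721, 0.0, 0.0]
contact_force: [0.6, -0.3, -0.8]
opening: 0.133
```

```bash
python3 -m creep '[0,0,0.03,0,0,0,0.06,0,0,0,0.08,0,0,0,0.08,0]'
python3 -m creep '[0,0,0.03,0,0,0,0.04,0,0,0,0.04,0]'
python3 -m creep '[0,0,0.03,0,0,0,0.04,0,0,0,0.04,0]'
```

```text
time: 8.33
eef_pos: [0.4834, 0.1357, 0.1054]
tcp_rot: [0.693, 0.721, -0.0, -0.0]
contact_force: [0.2, -0.4, -1.6]
opening: 0.129
time: 8.58
eef_pos: [0.4835, 0.1357, 0.1045]
tcp_rot: [0.693, 0.721, -0.0, -0.0]
contact_force: [0.7, 0.0, -1.0]
opening: 0.132
time: 8.83
eef_pos: [0.4835, 0.1358, 0.1035]
tcp_rot: [0.693, 0.721, 0.0, -0.0]
contact_force: [0.3, -0.6, -2.1]
opening: 0.131
```

```bash
python3 -m creep '[0,0,0.03,0,0,0,0.04,0,0,0,0.04,0]'
python3 -m creep '[0,0,0.03,0,0,0,0.04,0,0,0,0.04,0]'
```

```text
time: 9.08
eef_pos: [0.4837, 0.136, 0.1027]
tcp_rot: [0.693, 0.721, 0.0, -0.0]
contact_force: [0.7, 1.6, -0.3]
opening: 0.135
time: 9.33
eef_pos: [0.4837, 0.1361, 0.1018]
tcp_rot: [0.693, 0.721, 0.001, -0.0]
contact_force: [0.1, 3.7, 1.1]
opening: 0.135
```

```bash
python3 -m creep '[0.02,0,0,0,0.04,0,0,0,0.04,0,0,0]'
python3 -m creep '[0,0,0.03,0,0,0,0.04,0,0,0,0.04,0]'
```

```text
time: 9.58
eef_pos: [0.4834, 0.1364, 0.1014]
tcp_rot: [0.692, 0.721, -0.0, 0.0]
contact_force: [0.8, 1.4, -1.0]
opening: 0.134
time: 9.83
eef_pos: [0.4834, 0.1367, 0.1004]
tcp_rot: [0.693, 0.721, -0.0, -0.0]
contact_force: [0.1, 1.2, -1.2]
opening: 0.132
```

```bash
python3 -m creep '[0.02,0,0.02,0,0.02,0,0.04,0,0.02,0,0.04,0]'
python3 -m creep '[0,0,0.03,0,0,0,0.04,0,0,0,0.04,0]'
```

```text
time: 10.08
eef_pos: [0.4834, 0.137, 0.0997]
tcp_rot: [0.693, 0.721, -0.0, 0.0]
contact_force: [-1.5, -0.5, 1.1]
opening: 0.134
time: 10.33
eef_pos: [0.4835, 0.137, 0.0996]
tcp_rot: [0.693, 0.721, -0.001, -0.0]
contact_force: [-3.7, 0.3, 6.3]
opening: 0.13
```

```bash
python3 -m creep '[0,0,0.015,0,0,0,0.015,0,0,0,0.015,0,0,0,0.015,0,0,0,0.015,0,0,0,0.015,0,0,0,0.015,0,0,0,0.015,0]'
```

```text
time: 11.0
eef_pos: [0.4835, 0.137, 0.0996]
tcp_rot: [0.692, 0.721, -0.001, -0.0]
contact_force: [-4.3, -0.1, 8.4]
opening: 0.131
```

```bash
python3 -m creep '[0,0,-0.04,0,0,0,-0.04,0]'
python3 -m creep '[0,0,0,0,0,0,0,0,0,0,0,0,0,0,0,0,0,0,0,0,0,0,0,0]' 140
python3 -m creep '[0,0,-0.5,0,0,0,-1.5,0,0,0,-2.5,0,0,0,-3.5,0,0,0,-3.5,0,-4,0,-4,0,-4,0,-4,0,-4,0,-4,0,-4,0,-4,0]'
python3 - <<'E'
from h import *
i=imaging.camera_info('wrist'); im=snap('wrist','w5.png'); json.dump({k:np.array(v).tolist() for k,v in i.items()},open('w5.json','w'))
s=ctrl.get_state();print(i['origin'],s['eef_pos'])
snap('scene','s5.png')
for z in(.099,.129):cv2.imwrite('pics/w5r%d.png'%(z*1000),rect(im[:,:,::-1],i,z,.4,.57,.04,.24,3000))
E
```

```text
time: 11.17
eef_pos: [0.4837, 0.1371, 0.0997]
tcp_rot: [0.693, 0.721, 0.0, 0.0]
contact_force: [-1.8, -0.3, 3.5]
opening: 0.132
time: 11.67
eef_pos: [0.4834, 0.1372, 0.0991]
tcp_rot: [0.693, 0.721, -0.0, -0.0]
contact_force: [-0.8, 0.2, 0.2]
opening: 0.45
time: 12.42
eef_pos: [0.488, 0.0344, 0.1996]
tcp_rot: [0.694, 0.72, 0.0, 0.001]
contact_force: [-0.1, 0.1, -0.5]
opening: 0.453
[0.48478481 0.1075027  0.34174916] [0.4876516  0.03597198 0.19913942]
```

View pics/w5.png

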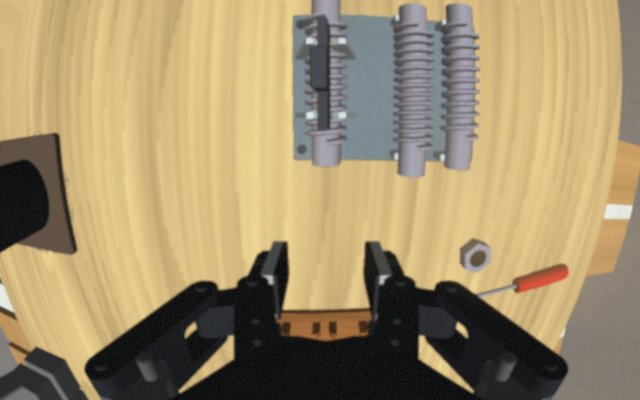

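View pics/w5r99.png

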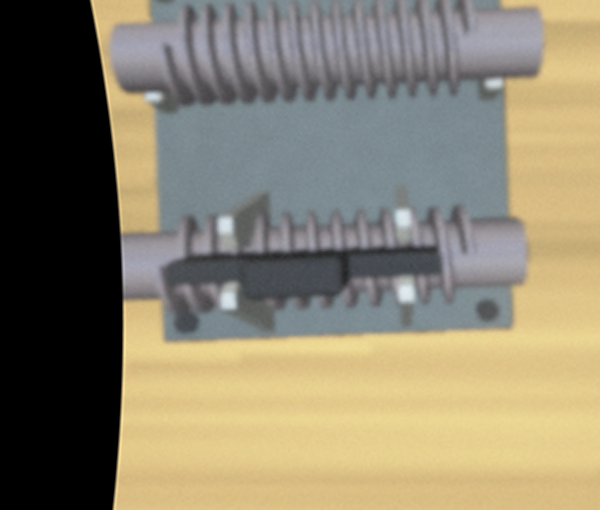

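View pics/s5.png

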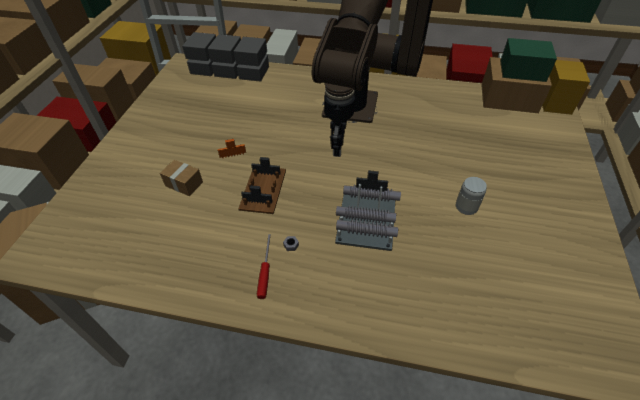

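```bash

python3 - <<'E'
from h import *
i={k:np.array(v) for k,v in json.load(open('w5.json')).items()}
im=cv2.imread('pics/w5.png')
a=rect(im,i,.099,.455,.515,.08,.2,6000);b=rect(im,i,.129,.455,.515,.08,.2,6000);c=rect(im,i,.089,.455,.515,.08,.2,6000)
cv2.imwrite('pics/cmp.png',cv2.resize(np.vstack([a,b]),(720,720-6)) if 0 else cv2.resize(np.vstack([a,b]),None,fx=.8,fy=.8))
print(a.shape)
# guide whites centre at z=.089
cv2.imwrite('pics/cmp89.png',c)
E
```

```text
(360, 721, 3)
```

View pics/cmp.png

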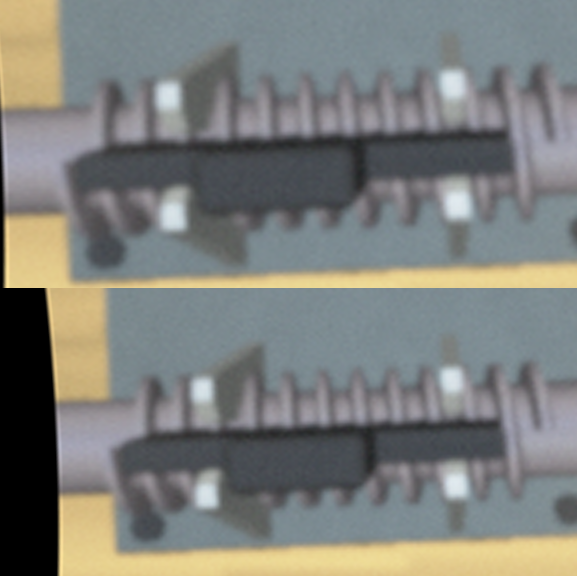

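View pics/cmp89.png

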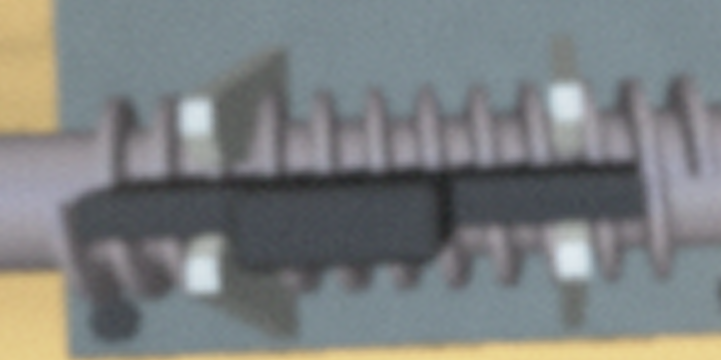

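```bash
python3 -m creep '[1.1,0,1.9,0,1.1,0,1.9,0,1.1,0,1.9,0,1.1,0,1.9,0]'
python3 - <<'E'
from h import *
i=imaging.camera_info('wrist'); im=snap('wrist','w6.png'); json.dump({k:np.array(v).tolist() for k,v in i.items()},open('w6.json','w'))
print(i['origin'])
th=np.radians(2.36)
def prof(z,y,s=10000): # profile along fixture x at offset y
    t=np.arange(-.02,.02,1/s); P=[]
    o=np.array([.4838,.1359]);ex=np.array([np.cos(th),np.sin(th)]);ey=np.array([-np.sin(th),np.cos(th)])
    g=0
    for dy in np.arange(-.004,.0041,.001):
        p=o+np.outer(t,ex)+(y+dy)*ey
        uv=proj('wrist',np.c_[p,np.full(len(t),z)],i).astype(np.float32)
        g=g+cv2.remap(im,uv[:,0][None],uv[:,1][None],cv2.INTER_CUBIC).astype(float).mean(2)[0]/9
    return t,g
for z,y in((.129,0),(.099,.033-.004),(.099,-.033),(.089,.031),(.089,-.031)):
    t,g=prof(z,y); print(z,y,[int(v) for v in g[::10]])
cv2.imwrite('pics/w6c.png',cv2.resize(im[20:220,240:420,::-1],None,fx=3.3,fy=3,interpolation=cv2.INTER_CUBIC))
E
```

```text
time: 12.85
eef_pos: [0.4853, 0.0658, 0.1505]
tcp_rot: [0.692, 0.722, -0.001, -0.001]
contact_force: [0.1, -0.3, 0.1]
opening: 0.452
[0.48226851 0.13869182 0.29273314]
0.129 0 [140, 144, 143, 143, 143, 142, 137, 130, 129, 104, 74, 79, 80, 80, 80, 80, 80, 80, 79, 77, 69, 48, 92, 149, 153, 150, 145, 136, 127, 129, 131, 132, 132, 140, 142, 142, 142, 142, 142, 142]
0.099 0.029 [131, 127, 123, 117, 122, 153, 168, 170, 173, 173, 161, 149, 148, 121, 87, 78, 80, 81, 80, 79, 76, 57, 54, 106, 138, 146, 152, 150, 146, 146, 165, 177, 178, 178, 176, 155, 130, 130, 133, 137]
0.099 -0.033 [145, 145, 144, 141, 144, 161, 164, 163, 160, 156, 150, 148, 150, 129, 93, 88, 87, 88, 89, 89, 87, 73, 81, 122, 147, 147, 146, 142, 139, 139, 146, 151, 152, 150, 152, 149, 143, 143, 144, 144]
0.089 0.031 [130, 126, 121, 122, 146, 170, 174, 176, 178, 173, 157, 152, 146, 113, 81, 79, 81, 81, 80, 80, 76, 59, 51, 94, 134, 146, 157, 156, 152, 149, 156, 177, 184, 185, 185, 181, 154, 133, 133, 135]
0.089 -0.031 [140, 135, 130, 134, 168, 186, 187, 188, 186, 179, 166, 162, 159, 126, 89, 86, 86, 86, 87, 87, 86, 72, 69, 108, 144, 152, 156, 154, 150, 147, 157, 168, 172, 172, 172, 173, 155, 138, 139, 142]
```

View pics/w6c.png

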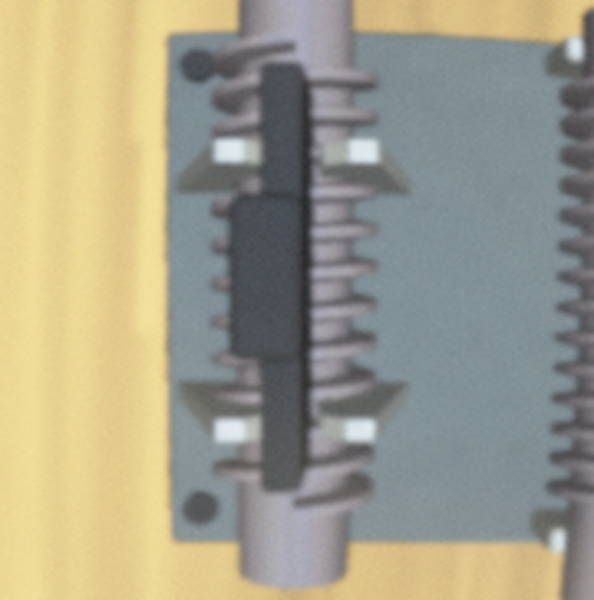

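```bash

python3 - <<'E'
from h import *
i={k:np.array(v) for k,v in json.load(open('w6.json')).items()}
im=cv2.imread('pics/w6.png')
th=np.radians(2.36);o=np.array([.4838,.1359]);ex=np.array([np.cos(th),np.sin(th)]);ey=np.array([-np.sin(th),np.cos(th)])
def prof(z,x,t):
    g=0
    for dx in(-.001,0,.001):
        p=o+np.outer(t,ey)+(x+dx)*ex
        uv=proj('wrist',np.c_[p,np.full(len(t),z)],i).astype(np.float32)
        g=g+cv2.remap(im,uv[:,0][None],uv[:,1][None],cv2.INTER_CUBIC).astype(float).mean(2)[0]/3
    return g
for z,L,x in((.099,.046,-.0031),(.104,.046,-.0031)):
    E=[]
    for a in(-.047,.05):
        t=np.arange(a-.012,a+.012,.0002); g=cv2.GaussianBlur(prof(z,x,t)[None],(0,0),3)[0]; d=np.gradient(g); E.append(t[np.argmax(np.abs(d))]); print([int(v) for v in g[::5]])
    print(z,E,E[1]-E[0])
# reference: outer edges of guide whites y spacing at z=.089 (62 mm centre to centre)
for x in(-.012,.012):
    t=np.arange(-.045,.045,.0002);g=prof(.089,x,t);m=g>150;print('guides',[ (t[m&(t<0)].mean()).round(4),(t[m&(t>0)].mean()).round(4)])
E
```

```text
[176, 176, 175, 175, 176, 176, 176, 175, 175, 175, 175, 174, 174, 175, 174, 167, 144, 110, 92, 89, 90, 90, 90, 89]
[81, 81, 80, 81, 81, 80, 80, 81, 81, 82, 97, 131, 143, 120, 110, 134, 162, 172, 171, 169, 169, 169, 168, 168]
0.099 [np.float64(-0.042600000000000096), np.float64(0.04859999999999994)] 0.09120000000000003
[176, 176, 176, 176, 175, 175, 176, 176, 175, 175, 175, 175, 174, 174, 174, 174, 170, 149, 115, 93, 89, 90, 90, 90]
[80, 80, 81, 81, 80, 80, 81, 81, 83, 102, 136, 139, 115, 114, 144, 167, 172, 170, 169, 169, 168, 168, 169, 169]
0.104 [np.float64(-0.0414000000000001), np.float64(0.04739999999999995)] 0.08880000000000005
guides [np.float64(-0.031), np.float64(0.031)]
guides [np.float64(-0.0271), np.float64(0.0281)]
```

```bash
python3 -m creep '[0,0,-2,0,0,0,-3,0,-6,0,-3,0,-6,0,-3,0,-6,0,-3,0,-6,0,-3,0,-6,0,-3,0,-6,0,-3,0]'
python3 - <<'E'
from h import *
i=imaging.camera_info('wrist');im=snap('wrist','w7.png');s=snap('scene','s7.png')
cv2.imwrite('pics/s7c.png',cv2.resize(s[140:260,220:420,::-1],None,fx=4,fy=4,interpolation=cv2.INTER_CUBIC))
print(ctrl.get_state()['eef_pos'],ctrl.get_state()['contact_force'])
E
```

```text
time: 13.57
eef_pos: [0.4931, -0.0867, 0.2283]
tcp_rot: [0.694, 0.72, 0.001, 0.001]
contact_force: [-0.3, 0.4, -0.9]
opening: 0.456
[ 0.4927886  -0.08483661  0.22763276] [0.3131822  1.45543354 0.06662752]
```

View pics/s7c.png

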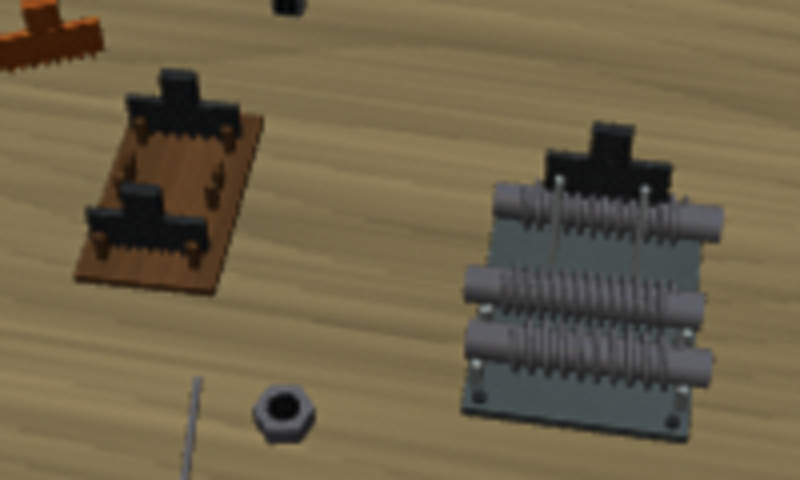

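View pics/w7.png

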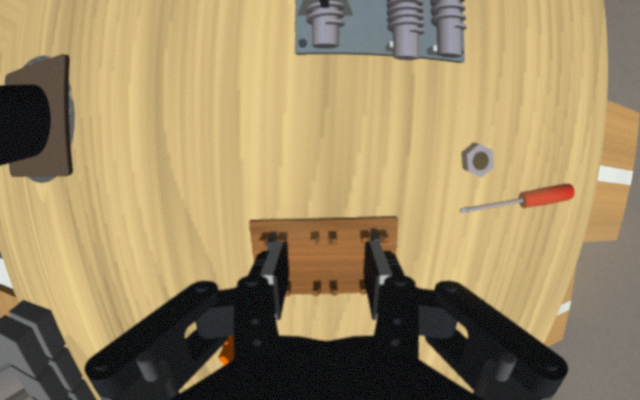

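The scene picture shows the leaf standing in both guides, with its teeth down in the thread (crop 610,170). The other two leaves are upright in the rack (crop 180,105 and 145,220). The gripper is clear of everything, so I'm handing in.

```bash
python3 -c "
from plant import ctrl
print(ctrl.sign_off())"
```

```text
the job is handed in; nothing more can be done
None
```

The leaf from the middle rack slot fits the gauged spindle. I pressed it home, let go of it, and handed the job in at about 13.6 s; no verdict is reported.

- **Choosing the leaf:** from the wrist pictures the spindle under the guides has a 10 mm pitch. The leaves in the rack measured about 8.6, 10.0 and 11.2 mm, so I tried only the middle one. The other two were never touched.
- **Fit:** the first contact was sideways, from a tooth flank. After shifting the leaf about 1.5 mm along the spindle it dropped to 5 mm below where the teeth would ride if they did not mesh. I then held it down with a measured 8–9 N for about 0.6 s.
- **Last checks:**
  - The plate length measured from directly above agrees with the fully seated height.
  - The leaf is about 3 mm off centre along the spindle, and roughly centred across it.
  - The other two leaves stand upright in the rack, and the gripper is clear of everything.
- **Not perfect:** once released, the leaf leans slightly in the slots, about 0.05–0.08 rad by my measurements against the 0.12 limit. I left it there rather than risk moving it. There was also an unexplained sideways force of about 4 N during the press.

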